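# Prop up the recipe tablet: leg to the marker, cam lever shut, keep hold

## Robot

A 6-joint arm with a two-finger parallel gripper is mounted at the origin on a cart in front of the work surface, level with it; the furniture and walls round the work are solid. World frame = base frame: x ahead of the robot, y to its left, z up, the work surface at z = 0. Lengths are in m, angles in rad, forces in N, time in s.
With the tool pointing down it reaches from about 0.4 to 0.825 m from the base axis. Payload 7 kg.
Tool frame: the origin (TCP) lies at the very end of the fingers, on their centre line; the grasp point (between the pads) lies 19 mm behind it; z points along the fingers, y is the line along which they close (so a half turn about z gives the same grasp; the last joint's range is limited). The gripper opens to 88 mm and grips with 3 to 60 N. Pads are 19 mm wide; open, the fingers measure 130 mm over their backs; the gripper's body (78 mm by 193 mm) begins 47 mm behind the grasp point.
Start: joints at [1.597, 0.359, 0.012, 0, -1.224, -0.288], TCP at [0.175, 0.652, 0.227] pointing down, gripper open.
Joint ranges: [-3.07, 3.07], [-1.43, 2.12], [-1.02, 1.25], [-3.03, 1.67], [-3.05, -0], [-3.03, 3.03]. Speed limits (rad/s): [2.39, 2.39, 3.01, 3.14, 3.14, 3.14].

## Interface

Orientations are given as a unit quaternion [w, x, y, z].
In Python, from cell import sense, capture, camera_info, finish_job, outline_of, mark_of gives the robot as it stands.
- The arm moves only by the shell command python3 -m jog 'ROWS'. ROWS is JSON, a list of rows, each an object of numbers: "tx", "ty", "tz": the shift along the world's x, y, z normalised to -1 to 1, where 1 is 0.2 m; "twist": the turn about the world's z normalised to -1 to 1, where 1 is 30 degrees; "gripper": the opening, from 0 (shut) to 1 (fully open). A call has 1 to 20 rows; each row is the pose to reach, as a shift and turn from the pose commanded when the call began; what a row does not reach only later rows make up. A row lasts 1/12 s, in which the tool goes at most 41.7 mm and 7.16 degrees, less where a joint would pass 70% of its speed; a pose out of reach is approached as far as the arm can. A call with a number of a shift or a turn outside -1 to 1 is refused whole. A call with a gripper value outside its range is refused whole. The fingers move at their own pace and stop on an object; the grip force is fixed at half the most. Time passes only in rows, so rows that repeat a pose let the fingers close. It gives the time, the measured TCP pose, the force, the opening and the grip force at its end, in the units of the state.
- sense(): the state, without advancing time (a new reading comes with each control period).
- capture(name): name is "side" or "top"; returns the picture (420x560x3 uint8, red, green, blue); there is no depth.
- camera_info(name): a dict with "vertical_fov" (degrees; the focal length in pixels is half the picture's height over the tangent of half this angle, whatever the lens; pixels are square), "cx", "cy" (the principal point, pixels), "pose" (4x4, takes a point from camera to world coordinates). Camera axes: x right, y up, looking along -z (the intrinsics and any distortion apply to the point x, -y, -z); pixel columns grow to the right and rows downward; lengths in m; the calibration is good to about 2 mm. A picture is of the moment at which its call begins. camera_info takes no time and is no camera call.
- finish_job(): hands the job in; it is judged then, once.
Trained networks look in the newest picture that a camera, given by its name, has taken for a name from the list of things; names that differ only in an ending like _2 or _b are one class to them, and where a whole thing is asked for, a point or a joint stands for the part that bears it (a point fixed in the world has none). Each returns a list of dicts, best first, with "score" (0 to 1); they miss things now and then, are a little off and sometimes report something else, mostly with a low value. They report only what shows in the picture. A call takes as long as a camera call.
- outline_of(label, camera): "pixels" (420x560 bool, what is visible of it) and "uv" ([column, row] in pixels, amid what is visible of it).
- mark_of(label, camera): "uv" ([column, row] in pixels: a listed point, or the origin of a listed thing).
The state is a dict: "clock": time; "joint_pos": joint angles; "qvel": joint speeds; "joint_efforts": joint torques, N m; "ee_pos": TCP position; "tool_rot": TCP orientation; "ft_force": force on the tool from outside, world axes, zero at the start; "ft_torque": the same for the moment, N m; "width": finger opening in m; "finger_force": force on a finger pad.
Only numpy, scipy, OpenCV 4.12 (cv2) and the standard library are available. Lean on these libraries where they do the work, as an engineer would, in place of code of your own. Each camera call takes 0.05 s, during which the arm holds its last target. There are 200 camera calls.

## Task

Prop up the recipe tablet: push the sliding rear leg of its stand along the rail towards the tablet until the leg's pointer lines up with the little marker clip on the scale, and while you hold the leg there swing its cam lever fully shut against the leg's grip block. The tablet's weight pushes the leg back, so do not close the lever away from the marker, leave the marker clip where it is and do not disturb the things standing around. Finish while still holding: stay with grip block and shut lever pinched together between the fingers, the leg at the marker.

Things in the scene. Friction and masses are not known exactly. Their poses are not given: they have to be found in the camera images.
- stand: tablet stand, fixed: pale wooden board 300 x 104 mm, top 12 mm up. Origin under its centre, x along the rail from the tablet end (-) to the rear (+), z up, y to the left of x. Rail in the middle, top 26 mm up. Tablet panel hinged at x = -128 mm, leaning towards +x; a strut ties it to the leg. At the marker its top edge is 0.14 to 0.18 m up and 65 mm or more from grip_point along x.
- leg: black sliding leg on the rail, axes as the stand's, moves along x only. Starts at its rear stop, 26 to 54 mm short of the marker (to -x); the tablet pushes it back with 1 to 6 N until the lever is shut. Origin on the strut pin over the rail, 36 mm up. Finger bar: upright plate across the leg, y +-47 mm, 35 to 71 mm up, rear face at x = 55 mm: fingers behind it, beside the grip block, push here.
- leg_grip: upright black grip block of the leg, right behind the finger bar: 50 mm (x) x 18 mm (y) x 42 mm high, 34 to 76 mm above the worktop. Origin under its centre, at (80, -1) mm of the leg, axes as the stand's; its sides are at y = -10 and +8 mm of the leg. Only the rail (24 mm wide, top 26 mm up) is wider below it, and the lever's carrier from x = 94 mm of the leg on.
- grip_point (a point): in the middle of the grip block's width, 56 mm above the worktop and 13 mm behind the finger bar's rear face (the place to grip); axes parallel to the stand's.
- cam_lever (a joint): angle of the steel cam lever, rad: 0 = fully shut along the +y side of the grip block, grows as it swings out to +y; starts at 0.55 to 0.72 and stays where it is left. Upright pin at (108, 25) mm of the leg, behind the block; the free end is next to the finger bar. Shut it by pushing the free end to -y with 3 to 8 N, up to its stop, 2 mm clear of the block.
- lever_paddle: the lever's flat steel paddle, 42 x 7 mm, 42 to 66 mm above the worktop. Origin on the lever's pin, 36 mm up; axes turn with the lever, parallel to the stand's when shut. It spans x = -50 to -8, y = -8 (outer face) to -15 mm (inner). Shut, its outer face is at y = 17 mm of the leg: block and lever together measure 27 mm across.
- lever_tip (a point): near the free end of the lever's paddle: 4 mm from its end, in the middle of its thickness and height, 54 mm above the worktop. When the lever is shut it is at (62, 13.5) mm of the leg; open it stands 26 to 33 mm farther out to +y, the outer corner of the free end 43 to 52 mm from the rail centre line.
- pointer (a point): tip of the leg's pointer: a small steel blade on the leg's +y side near the strut pin, 22 mm above the worktop, pointing at the scale; axes parallel to the stand's.
- mark (a point): top of the ridge of the steel marker clip (7 x 15 mm) that sits on the aluminium scale strip along the base board's +y edge. The leg is at length when the pointer has the same x as this point (stand's x axis).
- shaker: salt shaker, 44 mm across, 90 mm high, in front of the tablet; bystander. Origin under its middle.
- teaspoon: steel teaspoon, 132 mm long, lying on the worktop to the left; bystander. Origin under its middle.
- spice_jar: spice jar with dark lid, 44 mm across, 96 mm high, behind the rear end of the stand; bystander. Origin under its middle.
- bag_clip: bag clip, a 72 x 15 x 12 mm bar lying beyond the salt shaker; bystander. Origin under its middle.
- garlic_1: garlic bulb, 60 mm, at the left of the chopping board; bystander. Origin under its middle.

How it is judged:
On the way, in this order (a step that is already met when the one before it is completed fails the run):
1. the leg is held by the fingers with its pointer at the marker (within 5 mm), the lever still open (x of pointer in the frame of mark between -0.005 and 0.005 m and value of joint cam_lever above 0.4 rad and contact force between the fingers and leg above 0.5 N), for 0.2 s.
2. the lever is shut (under 0.05 rad) with the leg still at the marker (within 5 mm) and touched by the fingers (x of pointer in the frame of mark between -0.005 and 0.005 m and value of joint cam_lever below 0.05 rad and contact force between the fingers and leg above 0.5 N), for 0.2 s.
At the end, for the whole second after the job is handed in: The pointer is within 5 mm of the marker clip along the rail, the cam lever is shut to within 0.05 rad, the leg is at rest, and the fingers still pinch grip block and lever together (over 3 N on each) (x of pointer in the frame of mark between -0.005 and 0.005 m and value of joint cam_lever below 0.05 rad and contact force between the fingers and leg_grip above 3 N and contact force between the fingers and lever_paddle above 3 N and linear speed of leg below 0.01 m/s); the arm keeps its last pose, push and grip.
It fails at once if the lever is closed (under 0.3 rad) while the pointer is more than 8 mm from the marker (value of joint cam_lever below 0.3 rad and (x of pointer in the frame of mark above 0.008 m or x of pointer in the frame of mark below -0.008 m)).
It fails at once if the marker clip is shifted by more than 3 mm (distance of mark from where it was at the start of the episode above 0.003 m).
It fails at once if a thing standing around is moved by more than 30 mm (distance of any of shaker, bag_clip, teaspoon, spice_jar, garlic_1 from where it was at the start of the episode above 0.03 m).
It also fails if it takes over 40 s, if anything falls off the work surface, if the arm or the gripper's body presses on something with over 40 N, if the wrist force passes 120 N, or if a joint passes its speed limit or range.

## Working session

There is one attempt and no reset: what is moved stays moved. The work goes in short steps, Python scripts to look and compute and a shell command to move; the robot and the scene stay as the last step left them, time stands still between calls to the robot, and variables do not carry over. Pictures are saved under pics/ and viewed, at most 10 in all, crops included, and the job is handed in when it is done.

```bash
mkdir -p pics; cat > h.py <<'E'
import numpy as np, cv2
from cell import *
def ray(cam,uv):
    c=camera_info(cam);f=210/np.tan(np.radians(c['vertical_fov'])/2);P=np.array(c['pose'])
    d=np.array([(uv[0]-c['cx'])/f,-(uv[1]-c['cy'])/f,-1]);d=P[:3,:3]@d
    return P[:3,3],d/np.linalg.norm(d)
def atz(cam,uv,z):
    o,d=ray(cam,uv);return o+d*(z-o[2])/d[2]
def tri(a,b):
    (o1,d1),(o2,d2)=ray('side',a),ray('top',b)
    s=np.linalg.lstsq(np.c_[d1,-d2],o2-o1,rcond=None)[0]
    p,q=o1+s[0]*d1,o2+s[1]*d2
    return (p+q)/2,np.linalg.norm(p-q)
E
python3 - <<'E'
from h import *
np.set_printoptions(precision=4,suppress=True)
ims=[]
for c in ('side','top'):
    im=capture(c);cv2.imwrite(f'pics/{c}0.png',cv2.resize(im[:,:,::-1],(800,600)));i=camera_info(c);print(c,{k:v for k,v in i.items()})
for l in ['stand','leg','leg_grip','grip_point','lever_paddle','lever_tip','pointer','mark','shaker','teaspoon','spice_jar','bag_clip','garlic_1']:
    r={}
    for c in ('side','top'):
        m=mark_of(l,c); r[c]=m[0] if m else None
        print(l,c,[(np.round(x['uv'],1).tolist(),round(x['score'],2)) for x in m[:2]], end=' ')
    if r['side'] and r['top']: print(*tri(r['side']['uv'],r['top']['uv']))
    else: print()
s=sense();print(s)
E
```

```text
side {'vertical_fov': 52.104570145366445, 'cx': 281.1144389390017, 'cy': 208.6108761967526, 'pose': array([[-0.9563,  0.2549, -0.1431,  0.3381],
       [-0.2921, -0.8125,  0.5046,  0.7007],
       [ 0.0124,  0.5243,  0.8514,  1.1436],
       [ 0.    ,  0.    ,  0.    ,  1.    ]])}
top {'vertical_fov': 50.320415053658785, 'cx': 283.40666040521904, 'cy': 211.18707016986633, 'pose': array([[-0.0045,  0.9976, -0.0685,  0.41  ],
       [-0.9999, -0.0053, -0.0103,  0.0775],
       [-0.0107,  0.0685,  0.9976,  1.2054],
       [ 0.    ,  0.    ,  0.    ,  1.    ]])}
stand side [([292.0, 202.3], 0.65)] stand top [([318.7, 208.8], 0.87), ([267.1, 215.4], 0.71)] [ 0.5006 -0.0044  0.0088] 0.004868056433597552
leg side [([294.0, 204.8], 0.92), ([298.1, 223.9], 0.2)] leg top [([311.0, 206.6], 0.65)] [0.497  0.0164 0.0304] 0.010999509590610709
leg_grip side [([234.8, 350.2], 0.68), ([282.8, 228.9], 0.45)] leg_grip top [([278.0, 207.9], 0.68), ([398.7, 205.6], 0.38)] [ 0.6781  0.1615 -1.4336] 0.14240192801554472
grip_point side [([284.3, 217.0], 0.63)] grip_point top [([286.6, 204.6], 0.5)] [0.5047 
[... 994 characters left out ...]
], 0.55)] [ 0.4628 -0.3213 -0.0006] 0.012587915037185378
garlic_1 side [([235.3, 348.5], 0.82), ([293.0, 205.7], 0.7)] garlic_1 top [([145.5, 202.5], 0.87)] [ 0.5195  0.4662 -0.0054] 0.0010497968572086072
{'clock': 1.4, 'joint_pos': array([ 1.5971,  0.3586,  0.0119,  0.    , -1.2241, -0.2881]), 'qvel': array([ 0.0006,  0.0007, -0.0004, -0.0004, -0.0009, -0.0004]), 'joint_efforts': array([ -0.0007, -58.2375,  29.3304,   7.0029,   0.0124,  -0.    ]), 'ee_pos': array([0.1747, 0.652 , 0.2266]), 'tool_rot': array([ 0.    ,  0.9914, -0.1305,  0.    ]), 'ft_force': array([ 0.4426, -0.8183, -0.0589]), 'ft_torque': array([ 0.0055, -0.01  ,  0.0089]), 'finger_force': 0.0, 'width': 0.08744241568217578}
```

```bash
python3 - <<'E'
import cv2
a=cv2.imread('pics/side0.png');b=cv2.imread('pics/top0.png')
# original scale factor 800/560
ca=a[190:420,310:510]; cb=b[240:380,330:580]
cv2.imwrite('pics/crop_side.png',cv2.resize(ca,(520,598),interpolation=cv2.INTER_CUBIC))
cv2.imwrite('pics/crop_top.png',cv2.resize(cb,(800,448),interpolation=cv2.INTER_CUBIC))
E
```

```text
(no output)
```

View pics/crop_side.png

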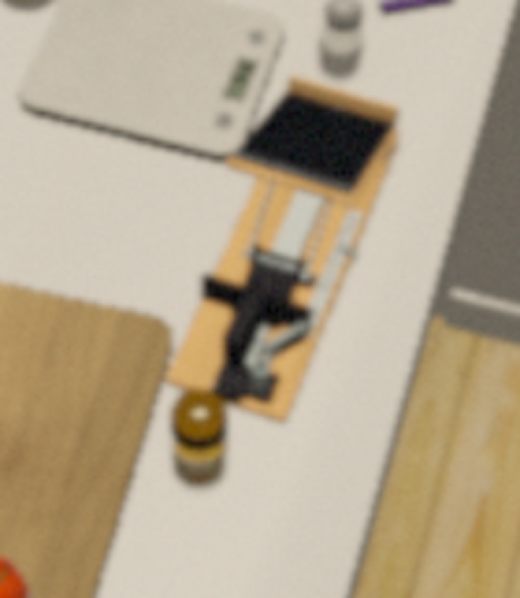

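View pics/crop_top.png

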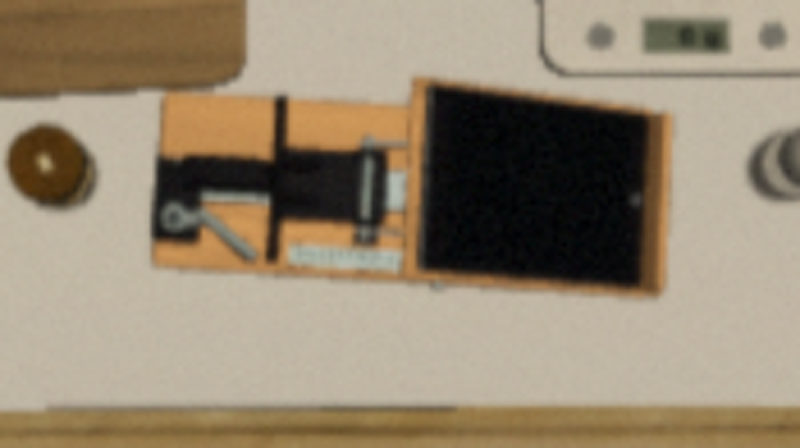

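View pics/side0.png

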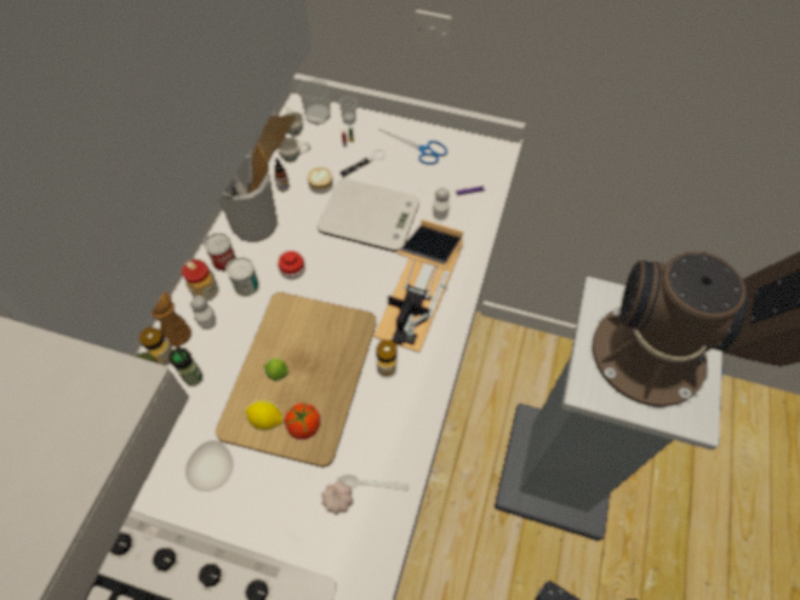

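The side view shows the stand running along world +y with its rear towards the spice jar. The lever is open on the near side (−x world), and a clip bump sits on the scale at about (310,202) in the original image. In the top view the panel hides most of the clip; a small bit sticks out at about (327,231). The network's `mark` candidates don't match these, so I'll measure by geometry.

```bash
python3 - <<'E'
from h import *
np.set_printoptions(precision=4,suppress=True)
T=lambda u,v:np.array([(330+u*250/800)*.7,(240+v*140/448)*.7])
S=lambda u,v:np.array([(310+u*200/520)*.7,(190+v*230/598)*.7])
print('rear corners top z12',atz('top',T(163,93),.012),atz('top',T(153,267),.012))
print('near front corner',atz('top',T(662,293),.012),'far front',atz('top',T(672,112),.012))
print('side: rear corners',atz('side',S(165,380),.012),atz('side',S(287,420),.012),'front near?',atz('side',S(397,110),.03))
print('bar ends top z71',atz('top',T(281,97),.071),atz('top',T(271,260),.071))
print('clip top',atz('top',T(437,287),.016),'clip side',atz('side',S(346,252),.018), tri(S(346,252),T(437,287)))
print('pointer side',atz('side',S(306,281),.022), 'net',atz('side',[303.2,209.6],.022))
print('gp',atz('side',[284.3,217.0],.056),atz('top',[286.6,204.6],.056))
print('tip',atz('side',[297.5,224.3],.054),atz('top',T(252,256),.060))
print('jar',atz('side',[273.2,256.9],0),atz('top',[247.6,202.9],0))
for l in ['pointer','mark','lever_tip','grip_point']:
  for c in ('side','top'):
    capture(c); print(l,c,[(np.round(x['uv'],1).tolist(),round(x['score'],2)) for x in mark_of(l,c)[:4]])
o=outline_of('leg','top');o2=outline_of('stand','top')
for r in (o,o2):
  for x in r[:1]:
    print(x['score'],cv2.boxPoints(cv2.minAreaRect(np.argwhere(x['pixels'])[:,::-1].astype(np.float32))))
E
```

```text
rear corners top z12 [0.5538 0.1346 0.012 ] [0.4515 0.1407 0.012 ]
near front corner [ 0.435  -0.1558  0.012 ] far front [ 0.5408 -0.1636  0.012 ]
side: rear corners [0.5569 0.137  0.012 ] [0.4536 0.1422 0.012 ] front near? [ 0.4435 -0.1697  0.03  ]
bar ends top z71 [0.544  0.0659 0.071 ] [0.4531 0.072  0.071 ]
clip top [ 0.439  -0.0246  0.016 ] clip side [ 0.4492 -0.0206  0.018 ] (array([ 0.4443, -0.0241,  0.0135]), np.float64(0.010678429610103029))
pointer side [0.473  0.0194 0.022 ] net [0.4609 0.0192 0.022 ]
gp [0.5034 0.0811 0.056 ] [0.506  0.0811 0.056 ]
tip [0.4599 0.0921 0.054 ] [0.4558 0.0826 0.06  ]
jar [ 0.5039  0.1885 -0.    ] [0.5158 0.1869 0.    ]
pointer side [([300.1, 209.6], 0.58)]
pointer top [([310.0, 225.0], 0.88)]
mark side []
mark top []
lever_tip side [([298.5, 223.2], 0.4)]
lever_tip top [([283.8, 224.9], 0.53)]
grip_point side [([283.4, 216.5], 0.42)]
grip_point top [([284.3, 205.6], 0.67)]
0.56 [[262.3052 202.1816]
 [314.1034 196.6318]
 [316.5549 219.512 ]
 [264.7567 225.0618]]
0.7 [[263.0534 226.0618]
 [266.3736 180.2444]
 [378.6247 188.3786]
 [375.3046 234.196 ]]
```

```bash
cat >> h.py <<'E'
def proj(cam,p):
    c=camera_info(cam);f=210/np.tan(np.radians(c['vertical_fov'])/2)
    q=np.linalg.inv(np.array(c['pose']))@np.r_[p,1]
    return [c['cx']+f*q[0]/-q[2],c['cy']-f*q[1]/-q[2]]
XS=np.array([.061,.998]);YS=np.array([-.998,.061])
def ortho(cam,im,z,x0,x1,y0,y1,k):
    # rows: s along stand x from x0..x1 (mm) left->right ; columns t along stand y, origin = world (0,0)
    W,H=int((x1-x0)*k),int((y1-y0)*k)
    pts=[(x0,y0),(x1,y0),(x1,y1),(x0,y1)]
    src=np.float32([proj(cam,np.r_[(s*XS+t*YS)/1000,z]) for s,t in pts])
    M=cv2.getPerspectiveTransform(src,np.float32([(0,0),(W,0),(W,H),(0,H)]))
    o=cv2.warpPerspective(im,M,(W,H),flags=cv2.INTER_CUBIC)
    for s in range(int(x0),int(x1)+1,10): cv2.line(o,(int((s-x0)*k),0),(int((s-x0)*k),8 if s%50 else 20),(255,0,0),1)
    return o
E
python3 - <<'E'
from h import *
t=[]
for c in ('side','top'):
    im=np.mean([capture(c).astype(float) for _ in range(10)],0);np.save(f'{c}0.npy',im)
    im=np.clip(im,0,255).astype(np.uint8)
    t.append(ortho(c,im,.02,-40,160,-570,-425,4)[:,:,::-1].copy() if 0 else ortho(c,im,.02,-40,160,-530,-425,4))
    print(c,[(np.round(x['uv'],1).tolist(),round(x['score'],2)) for l in ('pointer','mark') for x in mark_of(l,c)[:4]])
o=cv2.resize(np.vstack(t),None,fx=.7,fy=.7,interpolation=cv2.INTER_AREA) if 0 else np.vstack(t)[:, :]
o=cv2.resize(o,(570,598)) if o.shape[0]>600 and 0 else o
print(o.shape)
cv2.imwrite('pics/ortho.png',cv2.resize(o,(int(o.shape[1]*600/o.shape[0]),600))[:,:,::-1])
E
```

```text
side [([298.7, 207.2], 0.74)]
top [([309.8, 226.4], 0.68)]
(840, 800, 3)
```

View pics/ortho.png

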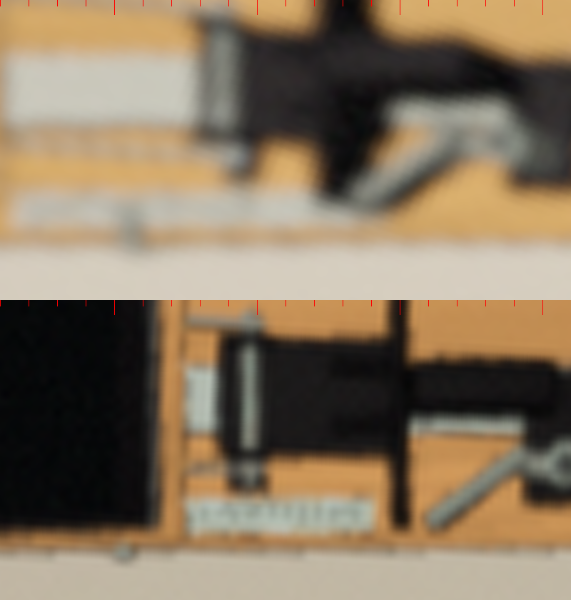

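The clip is at about s = 3 mm along the rail direction (side 128,230; top 123,550) and the pointer at about 45–47 mm, so the push is roughly 42–44 mm. I'll move above the stand now and refine that from the saved pictures.

```bash
R='{"tx":0.51,"ty":-0.94,"tz":0,"twist":-0.872,"gripper":1}'; python3 -m jog '[{"tx":0.51,"ty":-0.94,"tz":0,"twist":-0.872,"gripper":1},{"tx":0.51,"ty":-0.94,"tz":0,"twist":-0.872,"gripper":1},{"tx":0.51,"ty":-0.94,"tz":0,"twist":-0.872,"gripper":1},{"tx":0.51,"ty":-0.94,"tz":0,"twist":-0.872,"gripper":1},{"tx":0.51,"ty":-0.94,"tz":0,"twist":-0.872,"gripper":1},{"tx":0.51,"ty":-0.94,"tz":0,"twist":-0.872,"gripper":1},{"tx":0.51,"ty":-0.94,"tz":0,"twist":-0.872,"gripper":1}]'
python3 - <<'E'
from h import *
o=[]
for c,zs in (('side',(.017,.022)),('top',(.017,.022))):
    im=np.clip(np.load(f'{c}0.npy'),0,255).astype(np.uint8)
    for z,(x0,x1) in zip(zs,((-20,20),(25,65))):
        w=ortho(c,im,z,x0,x1,-490,-440,1*7)
        cv2.putText(w,f'{c} {x0}..{x1}',(5,45),0,.5,(255,0,0),1); o.append(w)
print(o[0].shape)
g=np.vstack([np.hstack(o[:2]),np.hstack(o[2:])])
cv2.imwrite('pics/zoom.png',cv2.resize(g,(480,600))[:,:,::-1])
for u in ([303.2,209.6],[300.1,209.6],[298.7,207.2]):
    p=atz('side',u,.022)[:2]*1000;print('side',p@XS,p@YS)
for u in ([310,225],[309.8,226.4]):
    p=atz('top',u,.022)[:2]*1000;print('top',p@XS,p@YS)
E
```

```text
clock: 4.08
ee_pos: [0.2778, 0.4619, 0.2275]
tool_rot: [-0.001, 0.936, -0.353, -0.0]
ft_force: [-0.4, 0.7, -0.4]
width: 0.0877
finger_force: 0.0
(350, 280, 3)
side 47.26099216907504 -458.8222766192501
side 50.65446316648114 -467.7018506197142
side 44.01466995818481 -474.5652486398114
top 47.28522817779909 -452.21816996376975
top 47.61895336025107 -448.48959383327445
```

View pics/zoom.png

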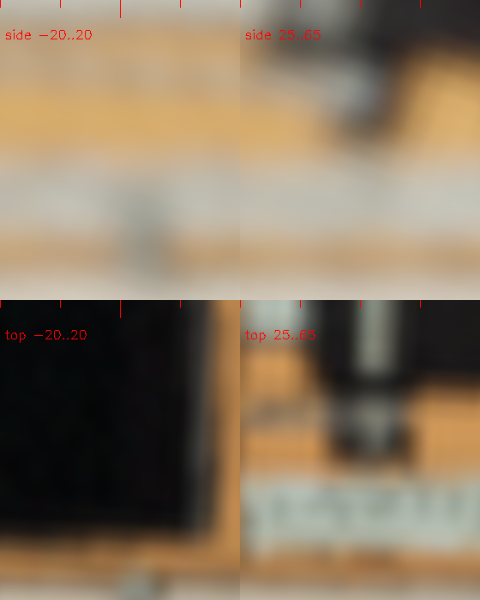

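The zoom puts the clip at about s = 3–4 mm (side 145,230; top 139,585) and the pointer tip at about 47–47.5 mm (side 372,150; top 376,440). The push is about 43.5–44 mm. Next I'll finish the approach.

```bash
python3 -m jog '[{"tx":0.51,"ty":-0.93,"tz":0,"twist":-0.87,"gripper":1},{"tx":0.51,"ty":-0.93,"tz":0,"twist":-0.87,"gripper":1},{"tx":0.51,"ty":-0.93,"tz":0,"twist":-0.87,"gripper":1},{"tx":0.51,"ty":-0.93,"tz":0,"twist":-0.87,"gripper":1},{"tx":0.51,"ty":-0.93,"tz":0,"twist":-0.87,"gripper":1},{"tx":0.51,"ty":-0.93,"tz":0,"twist":-0.87,"gripper":1},{"tx":0.51,"ty":-0.93,"tz":0,"twist":-0.87,"gripper":1}]'
python3 -m jog '[{"tx":0.51,"ty":-0.93,"tz":0,"twist":-0.87,"gripper":1},{"tx":0.51,"ty":-0.93,"tz":0,"twist":-0.87,"gripper":1},{"tx":0.51,"ty":-0.93,"tz":0,"twist":-0.87,"gripper":1},{"tx":0.51,"ty":-0.93,"tz":0,"twist":-0.87,"gripper":1},{"tx":0.51,"ty":-0.93,"tz":0,"twist":-0.87,"gripper":1},{"tx":0.51,"ty":-0.93,"tz":0,"twist":-0.87,"gripper":1},{"tx":0.51,"ty":-0.93,"tz":0,"twist":-0.87,"gripper":1}]'
```

```text
clock: 4.67
ee_pos: [0.3796, 0.277, 0.2269]
tool_rot: [-0.0, 0.832, -0.555, 0.0]
ft_force: [-0.6, 0.4, 0.3]
width: 0.0875
finger_force: 0.0
clock: 5.25
ee_pos: [0.4819, 0.0914, 0.2262]
tool_rot: [-0.0, -0.685, 0.728, 0.0]
ft_force: [-0.4, -0.3, 0.2]
width: 0.0879
finger_force: 0.0
```

```bash
python3 -m jog '[{"tz":-0.5,"gripper":1},{"tz":-0.5,"gripper":1},{"tz":-0.5,"gripper":1},{"tz":-0.7,"gripper":1},{"tz":-0.85,"gripper":1},{"tz":-0.945,"gripper":1},{"tz":-0.945,"gripper":1},{"tz":-0.945,"gripper":1},{"tz":-0.945,"gripper":1}]'
python3 - <<'E'
from h import *
s=sense();p=s['ee_pos'];print(p,p[:2]@XS,p[:2]@YS,s['ft_force'])
im=np.mean([capture('side').astype(float) for _ in range(4)],0);np.save('side1.npy',im)
im=np.clip(im,0,255).astype(np.uint8)
a=cv2.resize(im[170:270,235:345],None,fx=5,fy=5,interpolation=cv2.INTER_CUBIC)
cv2.imwrite('pics/down.png',a[:,:,::-1])
E
```

```text
[0.48188005 0.09139232 0.22619004] 0.12060422111317055 -0.47534135764591606 [-0.4424291  -0.31942936  0.23703385]invalid input
```

View pics/down.png

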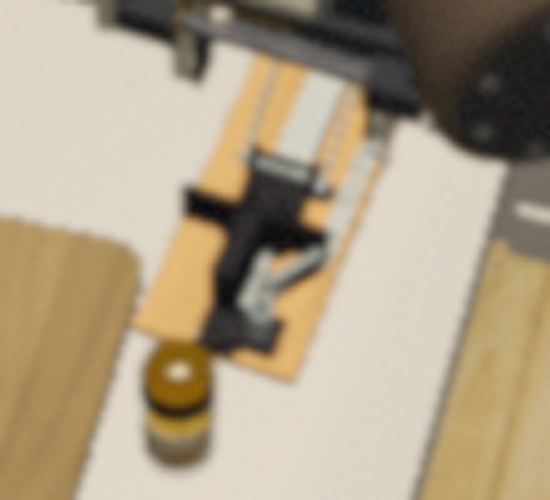

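The move was refused, probably because every field must be given, so the gripper is still high. The picture shows the stand unchanged and clear. Repeating with all fields.

```bash
python3 -m jog '[{"tx":0,"ty":0,"tz":-0.5,"twist":0,"gripper":1},{"tx":0,"ty":0,"tz":-0.5,"twist":0,"gripper":1},{"tx":0,"ty":0,"tz":-0.5,"twist":0,"gripper":1},{"tx":0,"ty":0,"tz":-0.7,"twist":0,"gripper":1},{"tx":0,"ty":0,"tz":-0.85,"twist":0,"gripper":1},{"tx":0,"ty":0,"tz":-0.945,"twist":0,"gripper":1},{"tx":0,"ty":0,"tz":-0.945,"twist":0,"gripper":1},{"tx":0,"ty":0,"tz":-0.945,"twist":0,"gripper":1}]'
python3 - <<'E'
from h import *
s=sense();p=s['ee_pos'];print(p,p[:2]@XS,p[:2]@YS,s['ft_force'])
for c in ('side','top'):
    im=np.mean([capture(c).astype(float) for _ in range(4)],0);np.save(c+'1.npy',im)
im=np.clip(np.load('side1.npy'),0,255).astype(np.uint8)
a=cv2.resize(im[170:270,235:345],None,fx=5,fy=5,interpolation=cv2.INTER_CUBIC)
cv2.imwrite('pics/down2.png',a[:,:,::-1])
E
```

```text
clock: 6.12
ee_pos: [0.4802, 0.093, 0.0373]
tool_rot: [-0.001, -0.687, 0.727, 0.0]
ft_force: [1.2, 0.9, 0.6]
width: 0.0875
finger_force: 0.0
[0.48018803 0.09298777 0.0372597 ] 0.12209326024259928 -0.473555397101083 [1.23307417 0.94934539 0.59045118]
```

View pics/down2.png

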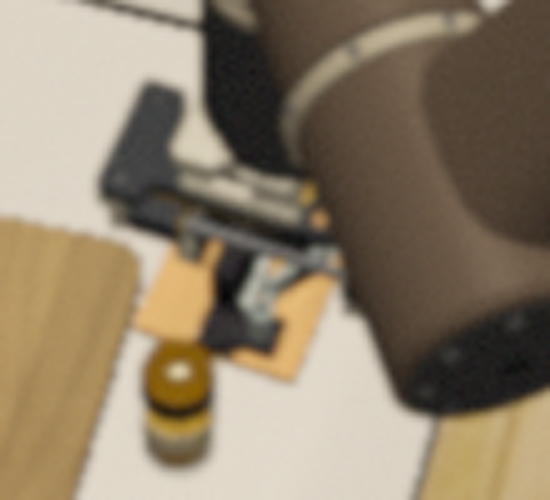

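The fingers are down on both sides of the block. The carrier and lever pin stay visible (260,300), so I can check displacement there. Now closing on the finger bar in small steps to feel contact.

```bash
python3 -m jog '[{"tx":-0.002,"ty":-0.035,"tz":0,"twist":0,"gripper":1},{"tx":-0.002,"ty":-0.035,"tz":0,"twist":0,"gripper":1},{"tx":-0.002,"ty":-0.035,"tz":0,"twist":0,"gripper":1}]'
python3 -m jog '[{"tx":-0.0006,"ty":-0.01,"tz":0,"twist":0,"gripper":1},{"tx":-0.0006,"ty":-0.01,"tz":0,"twist":0,"gripper":1},{"tx":-0.0006,"ty":-0.01,"tz":0,"twist":0,"gripper":1}]'
python3 -m jog '[{"tx":-0.0006,"ty":-0.01,"tz":0,"twist":0,"gripper":1},{"tx":-0.0006,"ty":-0.01,"tz":0,"twist":0,"gripper":1},{"tx":-0.0006,"ty":-0.01,"tz":0,"twist":0,"gripper":1}]'
python3 -m jog '[{"tx":-0.0006,"ty":-0.01,"tz":0,"twist":0,"gripper":1},{"tx":-0.0006,"ty":-0.01,"tz":0,"twist":0,"gripper":1},{"tx":-0.0006,"ty":-0.01,"tz":0,"twist":0,"gripper":1}]'
python3 -m jog '[{"tx":-0.0006,"ty":-0.01,"tz":0,"twist":0,"gripper":1},{"tx":-0.0006,"ty":-0.01,"tz":0,"twist":0,"gripper":1},{"tx":-0.0006,"ty":-0.01,"tz":0,"twist":0,"gripper":1}]'
```

```text
clock: 6.77
ee_pos: [0.4806, 0.0849, 0.0379]
tool_rot: [0.0, -0.686, 0.728, -0.0]
ft_force: [-0.4, 0.9, 0.0]
width: 0.0876
finger_force: 0.5
clock: 7.02
ee_pos: [0.4805, 0.0831, 0.0377]
tool_rot: [0.0, -0.686, 0.728, -0.0]
ft_force: [-0.2, 3.1, 2.5]
width: 0.088
finger_force: 1.3
clock: 7.27
ee_pos: [0.4804, 0.081, 0.0377]
tool_rot: [0.0, -0.686, 0.728, -0.0]
ft_force: [1.4, 2.1, 2.5]
width: 0.0876
finger_force: 1.2
clock: 7.52
ee_pos: [0.4801, 0.0789, 0.0376]
tool_rot: [0.0, -0.686, 0.728, -0.0]
ft_force: [1.4, 3.1, 1.3]
width: 0.0877
finger_force: 1.1
clock: 7.77
ee_pos: [0.4799, 0.0768, 0.0375]
tool_rot: [-0.0, -0.686, 0.728, -0.0]
ft_force: [1.8, 2.1, 0.7]
width: 0.0877
finger_force: 1.1
```

Contact came at y ≈ 0.084, where expected. I'll push most of the way, then check the displacement by camera.

```bash
python3 -m jog '[{"tx":-0.001,"ty":-0.02,"tz":0,"twist":0,"gripper":1},{"tx":-0.0025,"ty":-0.04,"tz":0,"twist":0,"gripper":1},{"tx":-0.0037,"ty":-0.06,"tz":0,"twist":0,"gripper":1},{"tx":-0.005,"ty":-0.08,"tz":0,"twist":0,"gripper":1},{"tx":-0.006,"ty":-0.1,"tz":0,"twist":0,"gripper":1},{"tx":-0.0073,"ty":-0.12,"tz":0,"twist":0,"gripper":1},{"tx":-0.0086,"ty":-0.14,"tz":0,"twist":0,"gripper":1},{"tx":-0.0098,"ty":-0.16,"tz":0,"twist":0,"gripper":1},{"tx":-0.0098,"ty":-0.16,"tz":0,"twist":0,"gripper":1},{"tx":-0.0098,"ty":-0.16,"tz":0,"twist":0,"gripper":1}]'
python3 - <<'E'
from h import *
s=sense();p=s['ee_pos'];print(p,p[:2]@XS,p[:2]@YS,s['ft_force'])
for c in ('side','top'):
    im=np.mean([capture(c).astype(float) for _ in range(4)],0);np.save(c+'2.npy',im)
o=[]
for c in ('side','top'):
  for n in (0,2):
    im=np.clip(np.load(f'{c}{n}.npy'),0,255).astype(np.uint8)
    o.append(ortho(c,im,.05,60,180,-530,-440,3.3))
g=np.vstack([np.hstack(o[:2]),np.hstack(o[2:])]);print(g.shape)
cv2.imwrite('pics/cmp.png',g[:,:,::-1])
E
```

```text
clock: 8.6
ee_pos: [0.4772, 0.0443, 0.0373]
tool_rot: [-0.001, -0.686, 0.728, 0.0]
ft_force: [-0.3, 0.7, -0.4]
width: 0.0878
finger_force: 0.5
[0.47721182 0.04433995 0.03732326] 0.07336119431474362 -0.47355266347648767 [-0.25417243  0.74685801 -0.41864027]
(594, 792, 3)
```

View pics/cmp.png

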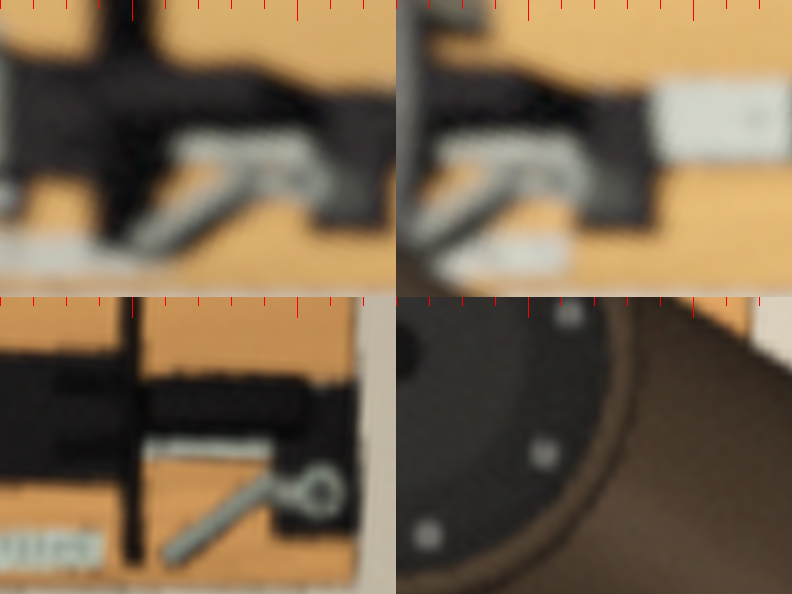

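The carrier's corner moved from (385,225) to (256,225) in the rectified side view, about 39 mm, and the lever is still open. I'll get a sub-pixel value by template match.

```bash
python3 - <<'E'
from h import *
k=6
for z in (.04,.05,.06):
    a,b=[ortho('side',np.clip(np.load(f'side{n}.npy'),0,255).astype(np.uint8),z,40,200,-530,-440,k) for n in (0,2)]
    for (x0,x1,y0,y1) in ((115,172,-508,-462),(140,178,-506,-462),(110,160,-500,-475)):
        t=a[int((y0+530)*k):int((y1+530)*k),int((x0-40)*k):int((x1-40)*k)]
        r=cv2.matchTemplate(b,t,cv2.TM_CCOEFF_NORMED);_,v,_,l=cv2.minMaxLoc(r)
        print(z,round(v,3),l[0]/k+40-x0,l[1]/k-530-y0)
E
```

```text
0.04 0.99 -40.83333333333334 0.16666666666668561
0.04 0.851 -42.83333333333334 0.3333333333333144
0.04 0.992 -40.16666666666667 0.3333333333333144
0.05 0.993 -40.0 0.16666666666668561
0.05 0.983 -40.83333333333334 0.16666666666668561
0.05 0.992 -39.83333333333333 0.3333333333333144
0.06 0.993 -39.66666666666666 0.16666666666668561
0.06 0.994 -39.5 0.3333333333333144
0.06 0.98 -38.66666666666667 0.5
```

40.0 mm so far. The target is about 43.6 mm, so I'll push 3.6 mm more and hold.

```bash
python3 -m jog '[{"tx":-0.0011,"ty":-0.018,"tz":0,"twist":0,"gripper":1},{"tx":-0.0011,"ty":-0.018,"tz":0,"twist":0,"gripper":1},{"tx":-0.0011,"ty":-0.018,"tz":0,"twist":0,"gripper":1},{"tx":-0.0011,"ty":-0.018,"tz":0,"twist":0,"gripper":1},{"tx":-0.0011,"ty":-0.018,"tz":0,"twist":0,"gripper":1},{"tx":-0.0011,"ty":-0.018,"tz":0,"twist":0,"gripper":1}]'
python3 - <<'E'
from h import *
im=np.mean([capture('side').astype(float) for _ in range(4)],0);np.save('side3.npy',im)
k=6
z=.05
a,b=[ortho('side',np.clip(np.load(f'side{n}.npy'),0,255).astype(np.uint8),z,40,200,-530,-440,k) for n in (0,3)]
for (x0,x1,y0,y1) in ((115,172,-508,-462),(140,178,-506,-462),(110,160,-500,-475)):
        t=a[int((y0+530)*k):int((y1+530)*k),int((x0-40)*k):int((x1-40)*k)]
        r=cv2.matchTemplate(b,t,cv2.TM_CCOEFF_NORMED);_,v,_,l=cv2.minMaxLoc(r)
        print(round(v,3),l[0]/k+40-x0,l[1]/k-530-y0)
for l in ('pointer','mark'):
  for c in ('side','top'):
    if c=='top': capture(c)
    print(l,c,[(np.round(x['uv'],1).tolist(),round(x['score'],2)) for x in mark_of(l,c)[:3]])
s=sense();print(s['ee_pos'],s['ft_force'],s['finger_force'])
E
```

```text
clock: 9.5
ee_pos: [0.4777, 0.0414, 0.0376]
tool_rot: [0.0, -0.686, 0.728, -0.0]
ft_force: [-0.9, 1.1, -0.8]
width: 0.0874
finger_force: 0.5
0.994 -43.33333333333333 0.16666666666668561
0.982 -44.33333333333334 0.16666666666668561
0.994 -43.33333333333333 0.16666666666668561
pointer side [([304.4, 198.3], 0.7)]
pointer top []
mark side []
mark top []
[0.47765529 0.04137461 0.03756051] [-1.30499479  0.98327493  0.30945952] 0.5016449117101729
```

43.3 mm measured against a target of 43.6 mm. Before shutting, I'll creep 1 mm forward slowly so the push is clearly loaded, and average the force.

```bash
python3 -m jog '[{"tx":-0.0001,"ty":-0.001,"tz":0,"twist":0,"gripper":1},{"tx":-0.0001,"ty":-0.002,"tz":0,"twist":0,"gripper":1},{"tx":-0.0002,"ty":-0.003,"tz":0,"twist":0,"gripper":1},{"tx":-0.0003,"ty":-0.004,"tz":0,"twist":0,"gripper":1},{"tx":-0.0003,"ty":-0.005,"tz":0,"twist":0,"gripper":1}]'
python3 - <<'E'
from h import *
f=[];g=[];im=[]
for _ in range(10):
    im.append(capture('side').astype(float));s=sense();f.append(s['ft_force']);g.append(s['finger_force'])
print(np.mean(f,0),np.std(f,0),np.round(g,2),s['ee_pos'])
np.save('side4.npy',np.mean(im,0))
p=atz('side',[304.4,198.3],.022)[:2]*1000;print(p@XS,p@YS)
k=6
a,b=[ortho('side',np.clip(np.load(f'side{n}.npy'),0,255).astype(np.uint8),.05,40,200,-530,-440,k) for n in (0,4)]
for (x0,x1,y0,y1) in ((115,172,-508,-462),(110,160,-500,-475)):
        t=a[int((y0+530)*k):int((y1+530)*k),int((x0-40)*k):int((x1-40)*k)]
        r=cv2.matchTemplate(b,t,cv2.TM_CCOEFF_NORMED);_,v,_,l=cv2.minMaxLoc(r);print(v,l[0]/k+40-x0)
im=np.clip(np.load('side4.npy'),0,255).astype(np.uint8)
cv2.imwrite('pics/now.png',cv2.resize(im[170:250,255:345],None,fx=6.5,fy=6.5,interpolation=cv2.INTER_CUBIC)[:,:,::-1])
E
```

```text
clock: 10.42
ee_pos: [0.4776, 0.0404, 0.0376]
tool_rot: [0.0, -0.686, 0.728, 0.0]
ft_force: [-0.8, 1.1, -0.4]
width: 0.0876
finger_force: 0.8
[-0.4458378   1.26087146 -0.47830947] [0.47980017 0.34014841 0.25846189] [0.7  0.67 0.64 0.62 0.6  0.58 0.57 0.55 0.53 0.52] [0.47758993 0.04035181 0.03756483]
6.861358386492643 -468.7296490423171
0.9928503036499023 -44.5
0.9929868578910828 -44.5
```

View pics/now.png

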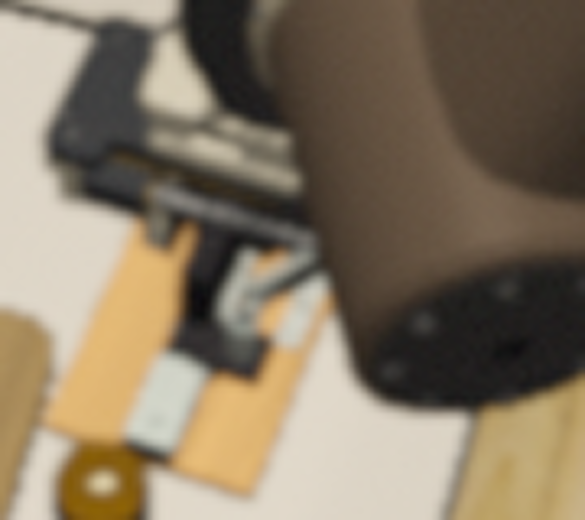

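The lever is still open and the leg has moved 44.5 mm (target 43.6 mm, tolerance 5 mm), with about 1 N of push. Next I'll narrow the fingers so the far finger also leans on the grip block before the lever is touched.

```bash
python3 -m jog '[{"tx":0,"ty":0,"tz":0,"twist":0,"gripper":0.9},{"tx":0,"ty":0,"tz":0,"twist":0,"gripper":0.8},{"tx":0,"ty":0,"tz":0,"twist":0,"gripper":0.75},{"tx":0,"ty":0,"tz":0,"twist":0,"gripper":0.75}]'
for i in 1 2; do python3 -m jog '[{"tx":-0.005,"ty":0.0003,"tz":0,"twist":0,"gripper":0.75},{"tx":-0.005,"ty":0.0003,"tz":0,"twist":0,"gripper":0.75}]'; done
```

```text
clock: 11.25
ee_pos: [0.4781, 0.0406, 0.0378]
tool_rot: [0.0, -0.686, 0.727, -0.0]
ft_force: [1.0, 1.0, -1.4]
width: 0.0682
finger_force: 0.7
clock: 11.42
ee_pos: [0.477, 0.0406, 0.0377]
tool_rot: [0.0, -0.686, 0.727, -0.0]
ft_force: [3.9, 0.2, -2.3]
width: 0.066
finger_force: 2.1
clock: 11.58
ee_pos: [0.4771, 0.0411, 0.0378]
tool_rot: [0.001, -0.686, 0.727, -0.001]
ft_force: [7.4, 1.2, -5.1]
width: 0.066
finger_force: 4.7
```

The far finger leans on the block at 7 N with the leg at the marker. Now sweeping the near finger in: the arm shifts about 20 mm in +x while the gripper narrows to near pinch width.

```bash
python3 -m jog '[{"tx":0,"ty":0,"tz":0,"twist":0,"gripper":0.75},{"tx":0,"ty":0,"tz":0,"twist":0,"gripper":0.75},{"tx":0.015,"ty":-0.001,"tz":0,"twist":0,"gripper":0.72},{"tx":0.03,"ty":-0.002,"tz":0,"twist":0,"gripper":0.66},{"tx":0.045,"ty":-0.003,"tz":0,"twist":0,"gripper":0.6},{"tx":0.06,"ty":-0.0035,"tz":0,"twist":0,"gripper":0.54},{"tx":0.075,"ty":-0.0045,"tz":0,"twist":0,"gripper":0.48},{"tx":0.09,"ty":-0.005,"tz":0,"twist":0,"gripper":0.42},{"tx":0.1,"ty":-0.006,"tz":0,"twist":0,"gripper":0.37},{"tx":0.1,"ty":-0.006,"tz":0,"twist":0,"gripper":0.37},{"tx":0.1,"ty":-0.006,"tz":0,"twist":0,"gripper":0.37}]'
```

```text
clock: 12.5
ee_pos: [0.4938, 0.0384, 0.0367]
tool_rot: [-0.002, -0.686, 0.728, 0.001]
ft_force: [-3.4, -0.7, -1.9]
width: 0.033
finger_force: 1.4
```

```bash
python3 -m jog '[{"tx":0.006,"ty":0.005,"tz":0,"twist":0,"gripper":0.37},{"tx":0.006,"ty":0.005,"tz":0,"twist":0,"gripper":0.37},{"tx":0.006,"ty":0.005,"tz":0,"twist":0,"gripper":0.37}]'
python3 - <<'E'
from h import *
np.set_printoptions(precision=4,suppress=True)
im=[capture('side').astype(float) for _ in range(5)];np.save('side5.npy',np.mean(im,0))
s=sense();p=s['ee_pos'];print(p,p[:2]@XS,p[:2]@YS,s['ft_force'])
k=6
a,b=[ortho('side',np.clip(np.load(f'side{n}.npy'),0,255).astype(np.uint8),.05,40,200,-530,-440,k) for n in (3,5)]
# leg shift relative to picture 3 (disp 43.3): carrier & upright block back
for (x0,x1,y0,y1) in ((97,135,-510,-486),(100,135,-512,-462),(92,130,-508,-480)):
        t=a[int((y0+530)*k):int((y1+530)*k),int((x0-40)*k):int((x1-40)*k)]
        r=cv2.matchTemplate(b,t,cv2.TM_CCOEFF_NORMED);_,v,_,l=cv2.minMaxLoc(r);print(round(v,3),l[0]/k+40-x0,l[1]/k-530-y0)
cv2.imwrite('pics/swept.png',np.hstack([a,b])[:, :, ::-1][::2,::2] if 0 else cv2.resize(np.vstack([a,b]),(534,600))[:,:,::-1])
E
```

```text
clock: 12.75
ee_pos: [0.4965, 0.04, 0.0374]
tool_rot: [-0.0, -0.686, 0.728, 0.0]
ft_force: [-2.4, -1.4, -1.5]
width: 0.0323
finger_force: 1.2
[0.4967 0.0402 0.0376] 0.07042710469323503 -0.4932527096740661 [-2.7092 -1.9875 -1.2997]
0.98 -2.5 1.1666666666666856
0.902 -2.666666666666657 0.3333333333333144
0.966 -0.6666666666666572 1.5
```

View pics/swept.png

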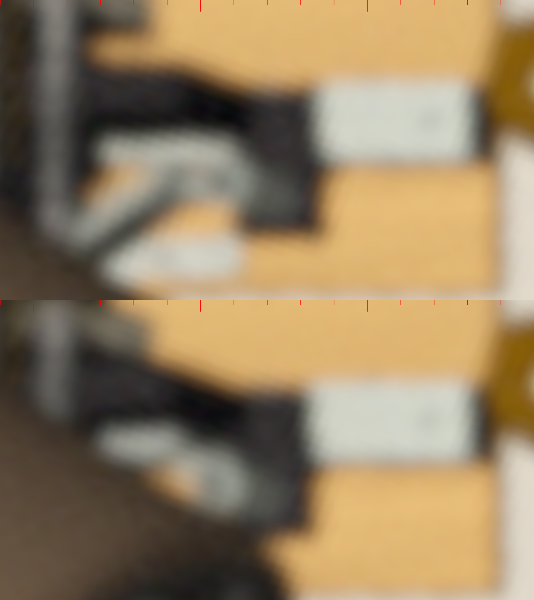

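The carrier corner went from u = 317 to 309, so the sweep carried the leg to about 45.8 mm, roughly 2 mm past the marker estimate. That is inside tolerance. I'll pinch, then pull gently back about 2 mm.

```bash
python3 -m jog '[{"tx":0,"ty":0.003,"tz":0,"twist":0,"gripper":0.3},{"tx":0,"ty":0.005,"tz":0,"twist":0,"gripper":0.2},{"tx":0,"ty":0.007,"tz":0,"twist":0,"gripper":0.1},{"tx":0,"ty":0.009,"tz":0,"twist":0,"gripper":0},{"tx":0,"ty":0.009,"tz":0,"twist":0,"gripper":0},{"tx":0,"ty":0.009,"tz":0,"twist":0,"gripper":0}]'
cat > m.py <<'E'
from h import *
np.set_printoptions(precision=4,suppress=True)
F=[];im=[]
for _ in range(5): im.append(capture('side').astype(float));s=sense();F.append(s['ft_force'])
np.save('side6.npy',np.mean(im,0))
p=s['ee_pos'];print(p,p[:2]@XS,p[:2]@YS,np.mean(F,0),s['width'],s['finger_force'])
k=6
for n,d in ((3,43.3),(5,45.8)):
    a,b=[ortho('side',np.clip(np.load(f'side{j}.npy'),0,255).astype(np.uint8),.05,40,200,-530,-440,k) for j in (n,6)]
    for (x0,x1,y0,y1) in ((106,140,-510,-488),(100,135,-510,-486),(112,140,-506,-470)):
        t=a[int((y0+530)*k):int((y1+530)*k),int((x0-40)*k):int((x1-40)*k)]
        x=int((x0-40)*k); w=b[:,x-40:x+t.shape[1]+40]
        r=cv2.matchTemplate(w,t,cv2.TM_CCOEFF_NORMED);_,v,_,l=cv2.minMaxLoc(r);print(n,round(v,3),'disp',d-(l[0]-40)/k)
E
python3 m.py
```

```text
clock: 13.5
ee_pos: [0.497, 0.0421, 0.0376]
tool_rot: [0.0, -0.686, 0.728, -0.0]
ft_force: [-0.4, -4.3, -2.4]
width: 0.0255
finger_force: 30.0
[0.497  0.0421 0.0376] 0.07228776955340295 -0.493454829178448 [ 0.6282 -4.8748 -2.6298] 0.025804522725774028 30.00379890203476
3 0.996 disp 44.46666666666666
3 0.986 disp 44.8
3 0.994 disp 44.63333333333333
5 0.998 disp 44.8
5 0.997 disp 44.63333333333333
5 0.998 disp 44.8
```

Both are pinched at 30 N with the lever shut (width 26 mm), and the leg came back to 44.7 mm. One more small pull.

```bash
python3 -m jog '[{"tx":0,"ty":0.004,"tz":0,"twist":0,"gripper":0},{"tx":0,"ty":0.007,"tz":0,"twist":0,"gripper":0},{"tx":0,"ty":0.007,"tz":0,"twist":0,"gripper":0},{"tx":0,"ty":0.007,"tz":0,"twist":0,"gripper":0}]'
python3 m.py
```

```text
clock: 14.08
ee_pos: [0.4971, 0.0437, 0.0376]
tool_rot: [0.0, -0.686, 0.727, -0.0]
ft_force: [2.0, -3.7, -3.4]
width: 0.0256
finger_force: 30.0
[0.4971 0.0437 0.0376] 0.07392040628079492 -0.4934492495851118 [ 2.2867 -3.1661 -4.2654] 0.026177181494364984 29.997721910476685
3 0.997 disp 43.13333333333333
3 0.99 disp 43.46666666666666
3 0.998 disp 43.13333333333333
5 0.998 disp 43.46666666666666
5 0.997 disp 43.3
5 0.997 disp 43.13333333333333
```

```bash
python3 -m jog '[{"tx":0,"ty":0,"tz":0,"twist":0,"gripper":0},{"tx":0,"ty":0,"tz":0,"twist":0,"gripper":0},{"tx":0,"ty":0,"tz":0,"twist":0,"gripper":0},{"tx":0,"ty":0,"tz":0,"twist":0,"gripper":0}]'
python3 m.py; python3 -c "
from cell import finish_job; print(finish_job())"
```

```text
clock: 14.67
ee_pos: [0.4971, 0.0437, 0.0376]
tool_rot: [0.0, -0.686, 0.727, -0.0]
ft_force: [3.1, -2.8, -4.3]
width: 0.0258
finger_force: 30.0
[0.4971 0.0437 0.0376] 0.07389851102885428 -0.49341809968433026 [ 3.9671 -2.9077 -5.4682] 0.02561114887872741 29.993550181388855
3 0.997 disp 43.13333333333333
3 0.99 disp 43.46666666666666
3 0.998 disp 43.13333333333333
5 0.998 disp 43.46666666666666
5 0.997 disp 43.3
5 0.997 disp 43.3
the job is handed in; nothing more can be done
None
```

I handed the job in with the leg 43.3 mm along the rail (marker estimated at 43.6 mm, give or take about 1.5 mm), the lever shut, and block and lever pinched together at 30 N; no verdict came back.

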